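Pair up the copper and brass bangles on their pegs

TASK

Put the two copper bangles on the copper-topped peg and the two brass bangles on the brass-topped peg, on each peg the broad bangle down on the wooden foot and the slim one lying flat on top of it. Set each bangle down gently, never letting it drop, and leave the silver bangles, the steel block and the blue tin where they are.

Things in the scene. Friction and masses are not known exactly. Their poses are not given: they have to be found in the camera images.
- copper_broad: Broad copper bangle, a plain rigid ring of reddish-brown metal lying flat: outer diameter 68 mm, inner diameter 56 mm (wall 6 mm), 22 mm tall, about 150 g. Origin: centre of its underside, z up.
- copper_slim: Slim copper bangle, a thin plain rigid ring of reddish-brown metal lying flat: outer diameter 62 mm, inner diameter 56 mm (wall 3 mm), 10 mm tall, about 50 g. Origin: centre of its underside, z up.
- brass_broad: Broad brass bangle, a plain rigid ring of yellow metal lying flat: outer diameter 68 mm, inner diameter 56 mm (wall 6 mm), 22 mm tall, about 150 g. Origin: centre of its underside, z up.
- brass_slim: Slim brass bangle, a thin plain rigid ring of yellow metal lying flat: outer diameter 62 mm, inner diameter 56 mm (wall 3 mm), 10 mm tall, about 50 g. Origin: centre of its underside, z up.
- silver_broad: Broad silver bangle, a plain rigid ring of pale grey-white metal lying flat: outer diameter 68 mm, inner diameter 56 mm (wall 6 mm), 22 mm tall, about 150 g. Origin: centre of its underside, z up. One of the two silver ones, which stay where they are.
- silver_slim: Slim silver bangle, a thin plain rigid ring of pale grey-white metal lying flat: outer diameter 62 mm, inner diameter 56 mm (wall 3 mm), 10 mm tall, about 50 g. Origin: centre of its underside, z up. One of the two silver ones, which stay where they are.
- copper_peg: Bangle peg with the copper top, fixed to the bench: round brown wooden foot, diameter 80 mm, 10 mm thick, with an upright wooden post in its middle, diameter 36 mm, ending in a chamfered reddish-brown copper cap 60 mm above the bench. A bangle has 10 mm to spare all round the post. Origin: centre of the foot's underside, on the bench; z up the post.
- brass_peg: Bangle peg with the brass top, fixed to the bench: round brown wooden foot, diameter 80 mm, 10 mm thick, with an upright wooden post in its middle, diameter 36 mm, ending in a chamfered yellow brass cap 60 mm above the bench. A bangle has 10 mm to spare all round the post. Origin: centre of the foot's underside, on the bench; z up the post.
- bench_block: Square grey steel bench block, 60 x 60 x 20 mm, loose, stays where it is. Origin: centre of its underside, x and y along its sides.
- tin: Round blue tin, 62 mm in diameter and 25 mm tall, closed, loose, stays where it is. Origin: centre of its underside.
Things that resemble listed ones, but are neither listed nor needed, are in the scene too. Leave any green look-alike of the copper_broad alone.

How it is judged:
By the outcome, as a careful person would: the job done as asked, in the order asked, and still so for the second after the job is handed in, with the robot touching nothing.
It also fails if it takes over 104 s, if anything falls off the work surface, if the arm or the gripper's body presses on something with over 40 N, if the wrist force passes 120 N, or if a joint passes its speed limit or range.

ROBOT

A 6-joint arm with a two-finger parallel gripper is mounted at the origin on the work surface. World frame = base frame: x ahead of the robot, y to its left, z up, the work surface at z = 0. Lengths are in m, angles in degrees, forces in N, time in s.
With the tool pointing down it reaches from about 0.35 to 1 m from the base axis. Payload 7.1 kg.
Tool frame: the origin (TCP) lies midway between the tips of the shut fingers; the grasp point (between the pads) lies 19 mm behind it; z points along the fingers, y is the line along which they close (so a half turn about z gives the same grasp; the last joint's range is limited). The gripper opens to 85 mm and grips with 20 to 120 N. Pads are 22 mm wide; open, the fingers measure 114 mm over their backs; the gripper's body (76 mm by 85 mm) begins 54 mm behind the grasp point. The pads swing forward as they close: fully open they stand 13 mm farther back than shut.
Start: joints at [-74.026, 24.242, 93.386, -0, 62.372, -1.089], TCP at [0.183, -0.597, 0.211] pointing down, gripper open.
Joint ranges: [-172.04, 172.04], [-51.8, 120.97], [4.93, 147.93], [-75.15, 255.16], [6.16, 154.13], [-145.62, 145.62]. Speed limits (degrees/s): [136.94, 136.94, 172.46, 180, 180, 180].

INTERFACE

Orientations are given as [roll, pitch, yaw] about the fixed x, y, z axes, in that order (R = Rz(yaw) Ry(pitch) Rx(roll)).
In Python, from station import env gives the robot as it stands.
- The arm moves only by the shell command python3 -m pendant 'ROWS' [OPENING]. ROWS is a JSON object with one list for each field, all of the same length, 1 to 8, a row being the entries at one place: dx, dy, dz (the shift in units of 100 mm), ax, ay, az (a rotation vector in degrees); each row shifts and turns the commanded pose from where the row before left it, along the tool's axes as they then stand; what a row does not reach is not made up. A row lasts 1/12 s, in which the tool goes at most 0.0417 m and 7.16 degrees, less where a joint would pass 70% of its speed; a pose out of reach is approached as far as the arm can. OPENING is the finger opening in m, set as the command begins (- or left out keeps the last). The fingers move at their own pace and stop on an object; the grip force is fixed at half the most. Time passes only in rows, so rows that do not move let the fingers close. It prints the time, the measured TCP pose, the force, the opening and the grip force at its end. Input that does not fit is refused with a message, and nothing moves.
- env.observe(): the state, without advancing time (a new reading comes with each control period).
- env.camera(name): name is "scene" or "top"; returns a dict with "img" (480x640x3 uint8, red, green, blue), "depth" (480x640 float32, m along the optical axis (not along the pixel's ray), 0 where there is no reading), "K" (3x3 intrinsics, pixels), "R" (3x3) and "t" (3): a world point X has camera coordinates R X + t. Camera axes: x right, y down, z forward; pixel columns grow to the right and rows downward; lengths in m; the calibration is good to about 2 mm. A picture is of the moment at which its call begins.
- env.hand_in(): hands the job in; it is judged then, once.
The state is a dict: "clock": time; "joint_positions": joint angles; "joint_velocities": joint speeds; "effort": joint torques, N m; "eef_pos": TCP position; "eef_rot": TCP orientation; "contact_force": force on the tool from outside, world axes, zero at the start; "moment": the same for the moment, N m; "width": finger opening in m; "grasp_force": force on a finger pad.
Only numpy, scipy, OpenCV 4.12 (cv2) and the standard library are available. Lean on these libraries where they do the work, as an engineer would, in place of code of your own. Each camera call takes 0.05 s, during which the arm holds its last target. There are 200 camera calls.

## Working session

There is one attempt and no reset: what is moved stays moved. The work goes in short steps, Python scripts to look and compute and a shell command to move; the robot and the scene stay as the last step left them, time stands still between calls to the robot, and variables do not carry over. Pictures are saved under pics/ and viewed, at most 14 in all, crops included, and the job is handed in when it is done.

```bash
ls; mkdir -p pics; python3 - <<'E'
from station import env
import cv2,numpy as np
for n in("scene","top"):
    c=env.camera(n); cv2.imwrite(f"pics/{n}0.png",c["img"][:,:,::-1]); np.savez(f"{n}0.npz",**c)
    print(n,c["K"].tolist(),c["R"].round(3).tolist(),c["t"].round(3).tolist())
o=env.observe();print(o)
E
```

```text
pics
scene [[610.7650009779755, 0.0, 322.41638630664437], [0.0, 610.7650009779755, 238.9245284524773], [0.0, 0.0, 1.0]] [[0.049, 0.999, 0.018], [0.783, -0.028, -0.622], [-0.62, 0.044, -0.783]] [-0.05, -0.409, 1.462]
top [[456.1744246819454, 0.0, 313.83649522751136], [0.0, 456.1744246819454, 238.91654068513517], [0.0, 0.0, 1.0]] [[-0.152, -0.988, -0.005], [-0.964, 0.149, -0.219], [0.217, -0.028, -0.976]] [0.098, 0.554, 0.738]
{'clock': 0.1, 'joint_positions': array([-7.40265948e+01,  2.42799152e+01,  9.34273870e+01, -1.24906819e-04,
        6.23709765e+01, -1.08724708e+00]), 'joint_velocities': array([ 0.0021675 , -0.15075702, -0.19298539,  0.03499929, -0.24294248,
        0.0288245 ]), 'effort': array([ 3.10830137e-04, -5.58424687e+01, -2.82442510e+01, -5.44079035e-05,
        2.98604362e-03,  6.84412655e-06]), 'eef_pos': array([ 0.1832607 , -0.59698703,  0.20982265]), 'eef_rot': array([-1.79921733e+02, -1.37476669e-03,  1.70607094e+01]), 'contact_force': array([-0.56665516,  0.25756701, -0.46690508]), 'moment': array([ 0.05332608,  0.02881541, -0.0061908 ]), 'grasp_force': 0.0, 'width': 0.08514095411252282}
```

View pics/top0.png

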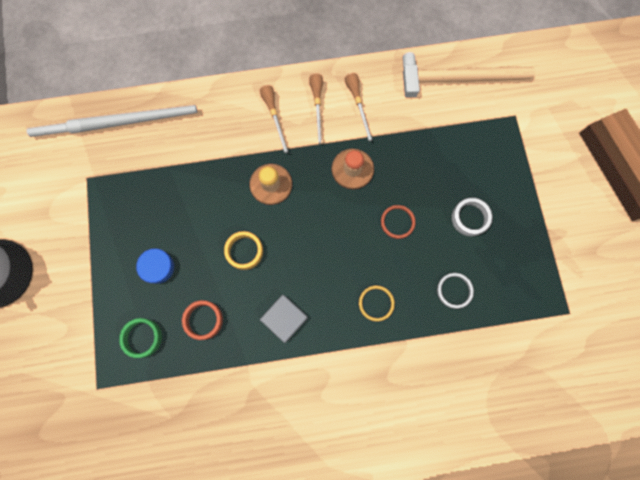

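View pics/scene0.png

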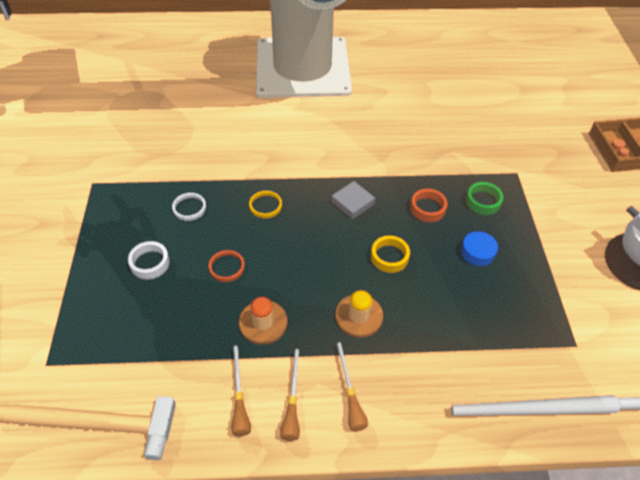

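Top view: copper_broad (202,320), green look-alike (140,338), copper_slim (398,222), brass_broad (243,251), brass_slim (376,303), silver (472,217) and (455,290), copper peg (353,168), brass peg (271,183), block (284,318), tin (155,266). The scene view shows the same layout: copper_broad (429,205), green (485,198).

The copper_broad candidates are (202,320), which is reddish-brown, and (140,338), which is green. I take (202,320) and will confirm it in a crop.

```bash
cat > meas.py <<'E'
import numpy as np,cv2
from scipy.optimize import least_squares
def load(n): return dict(np.load(f"{n}0.npz"))
def cloud(c):
    v,u=np.mgrid[:480,:640]; d=c["depth"]
    P=np.stack([(u-c["K"][0,2])/c["K"][0,0]*d,(v-c["K"][1,2])/c["K"][1,1]*d,d],-1)
    return (P-c["t"])@c["R"]
def comp(c,px,r):
    """saturated/bright pixels (vs dark mat) within r px of px"""
    m=np.zeros((480,640),np.uint8); cv2.circle(m,px,r,1,-1)
    return (m>0)&(c["img"].max(2)>95)&(c["depth"]>0)
def fit(p):
    f=least_squares(lambda a:np.hypot(p[:,0]-a[0],p[:,1]-a[1])-a[2],[*p[:,:2].mean(0),.03],loss="soft_l1",f_scale=.002)
    return f.x
E
python3 - <<'E'
from meas import *
T={"copper_broad":((202,320),(429,205),.022),"copper_slim":((398,222),(227,266),.01),"brass_broad":((243,251),(390,254),.022),
"brass_slim":((376,303),(265,204),.01),"green":((140,338),(485,198),.022),"silver_broad":((472,217),(148,260),.022),
"copper_cap":((354,158),(262,306),.06),"brass_cap":((268,175),(361,299),.06),"copper_foot":((353,168),(263,322),.01),"brass_foot":((271,183),(359,315),.01),"tin":((155,266),(480,249),.025),"block":((284,318),(353,200),.02)}
for i,n in enumerate(("top","scene")):
    c=load(n);W=cloud(c)
    for k,v in T.items():
        m=comp(c,v[i],26);p=W[m]
        q=p[abs(p[:,2]-v[2])<.005]
        f=fit(q) if len(q)>8 else None
        print(n,k,len(p),len(q),"z",np.percentile(p[:,2],[5,50,95]).round(4),"fit",None if f is None else f.round(4),"mean",q.mean(0).round(4))
c=load("top");s=c["img"][210:370,100:420,::-1]
cv2.imwrite("pics/crop1.png",cv2.resize(s,(800,400),interpolation=cv2.INTER_CUBIC))
E
```

```text
top copper_broad 645 410 z [0.0013 0.0217 0.0251] fit [0.458  0.2306 0.0308] mean [0.4576 0.2316 0.0227]
top copper_slim 391 198 z [0.     0.0053 0.0124] fit [ 0.5845 -0.15    0.0292] mean [ 0.585  -0.1502  0.0101]
top brass_broad 685 382 z [0.0006 0.0204 0.0249] fit [0.5725 0.143  0.0307] mean [0.5726 0.1438 0.0226]
top brass_slim 461 200 z [-0.0001  0.0037  0.0126] fit [ 0.4406 -0.0824  0.0292] mean [ 0.4407 -0.0829  0.0102]
top green 603 436 z [0.0013 0.0221 0.0253] fit [0.4436 0.3423 0.0308] mean [0.4436 0.3429 0.0227]
top silver_broad 777 386 z [0.0004 0.0168 0.0244] fit [ 0.5711 -0.2868  0.0308] mean [ 0.5715 -0.2875  0.0221]
top copper_cap 1389 262 z [0.0007 0.0117 0.0615] fit [ 0.7012 -0.0837  0.0119] mean [ 0.701  -0.0836  0.06  ]
top brass_cap 1309 264 z [0.0028 0.0121 0.0616] fit [0.6945 0.0766 0.0119] mean [0.6943 0.0766 0.06  ]
top copper_foot 1334 857 z [0.0069 0.012  0.0615] fit [ 0.7048 -0.0849  0.0324] mean [ 0.696  -0.0815  0.011 ]
top brass_foot 1366 876 z [0.004  0.012  0.0615] fit [0.6983 0.0773 0.0324] mean [0.6895 0.0764 0.0112]
top tin 1049 905 z [0.0028 0.026
[... 749 characters left out ...]
57] fit [ 0.5708 -0.2873  0.031 ] mean [ 0.5709 -0.2876  0.0228]
scene copper_cap 1182 323 z [0.0103 0.0177 0.0633] fit [ 0.7031 -0.0843  0.012 ] mean [ 0.704  -0.0844  0.0609]
scene brass_cap 1160 311 z [0.0099 0.019  0.0633] fit [0.6964 0.0759 0.0121] mean [0.697  0.076  0.0608]
scene copper_foot 1751 1028 z [0.0069 0.0135 0.0629] fit [ 0.7    -0.0846  0.0321] mean [ 0.7111 -0.0839  0.012 ]
scene brass_foot 1742 989 z [0.0048 0.0135 0.0627] fit [0.6939 0.0768 0.0322] mean [0.7046 0.075  0.012 ]
scene tin 1047 730 z [0.0036 0.0267 0.03  ] fit [0.569  0.3054 0.0228] mean [0.569  0.3055 0.0271]
scene block 985 720 z [0.003  0.0221 0.0254] fit [0.4404 0.0866 0.025 ] mean [0.4406 0.0862 0.0221]
```

View pics/crop1.png

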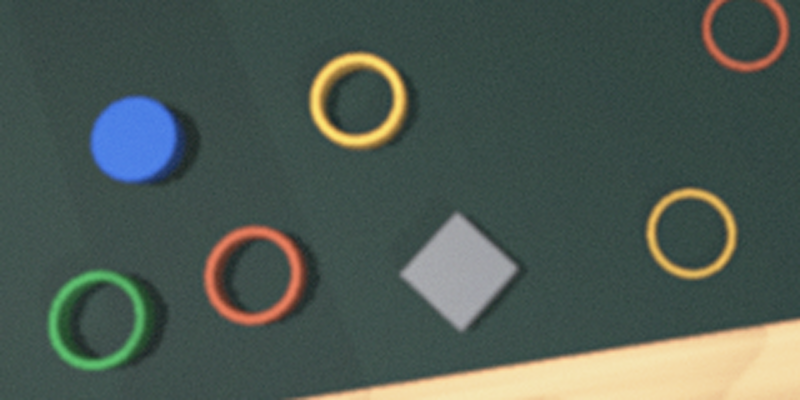

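The crop confirms the choice: copper_broad is the red-brown ring at crop (255,275), and the green ring at (98,320) is the look-alike. Ring heights and radii match the given sizes. I'll turn the tool to yaw 90, so tool x is world y and tool y is world x.

The manual's scale: shifts go in units of 100 mm. Converting my numbers, 0.033 m is 0.33, 0.022 m is 0.22.

```bash
python3 -m pendant '{"dx": [0,0,0,0,0,0,0,0],"dy": [0,0,0,0,0,0,0,0],"dz": [0,0,0,0,0,0,0,0],"ax": [0,0,0,0,0,0,0,0],"ay": [0,0,0,0,0,0,0,0],"az": [-7,-7,-7,-7,-7,-7,-7,-7]}' 0.085
python3 -m pendant '{"dx": [0,0,0,0.33,0.33,0.33,0.33,0.33],"dy": [0,0,0,0.22,0.22,0.22,0.22,0.22],"dz": [0,0,0,0,0,0,0,0],"ax": [0,0,0,0,0,0,0,0],"ay": [0,0,0,0,0,0,0,0],"az": [-7,-7,-2.94,0,0,0,0,0]}'
python3 -m pendant '{"dx": [0.33,0.33,0.33,0.33,0.33,0.33,0.33,0],"dy": [0.22,0.22,0.22,0.22,0.22,0.22,0.22,0],"dz": [0,0,0,0,0,0,0,0],"ax": [0,0,0,0,0,0,0,0],"ay": [0,0,0,0,0,0,0,0],"az": [0,0,0,0,0,0,0,0]}'
```

```text
clock: 0.77
eef_pos: [0.1833, -0.5971, 0.21]
eef_rot: [-180.0, -0.0, 73.4]
contact_force: [0.7, 0.4, 0.8]
width: 0.0847
grasp_force: 0.0
clock: 1.43
eef_pos: [0.2938, -0.4306, 0.2102]
eef_rot: [-180.0, -0.0, 90.0]
contact_force: [2.0, -0.3, -0.6]
width: 0.085
grasp_force: 0.0
clock: 2.1
eef_pos: [0.4502, -0.1966, 0.2105]
eef_rot: [179.9, -0.1, 90.3]
contact_force: [0.5, -0.5, 0.5]
width: 0.0847
grasp_force: 0.0
```

In the tool's units: 0.04 m is 0.4, 0.001 m is 0.01.

```bash
python3 -m pendant '{"dx": [0.4,0.4,0.4,0.4,0.4,0.4,0.4,0.4],"dy": [0.01,0.01,0.01,0.01,0.01,0.01,0.01,0.01],"dz": [0,0,0,0,0,0,0,0],"ax": [0,0,0,0,0,0,0,0],"ay": [0,0,0,0,0,0,0,0],"az": [0,0,0,0,0,0,0,0]}'
python3 -m pendant '{"dx": [0.4,0.4,0.32,0,0,0,0,0],"dy": [0.01,0.01,0.01,0,0,0,0,0],"dz": [0.2,0.3,0.3,0.3,0.3,0,0,0],"ax": [0,0,0,0,0,0,0,0],"ay": [0,0,0,0,0,0,0,0],"az": [0,0,0,0,0,0,0,0]}'
```

```text
clock: 2.77
eef_pos: [0.4549, 0.1202, 0.2105]
eef_rot: [-180.0, 0.0, 90.0]
contact_force: [0.7, -1.1, -0.2]
width: 0.0847
grasp_force: 0.0
clock: 3.43
eef_pos: [0.4588, 0.2194, 0.0794]
eef_rot: [180.0, -0.0, 90.0]
contact_force: [0.4, -0.4, -0.2]
width: 0.085
grasp_force: 0.0
```

```bash
python3 -m pendant '{"dx": [0.116,0,0,0,0,0,0,0],"dy": [-0.008,0,0,0,0,0,0,0],"dz": [0.2,0.2,0.15,0.1,0.1,0.04,0,0],"ax": [0,0,0,0,0,0,0,0],"ay": [0,0,0,0,0,0,0,0],"az": [0,0,0,0,0,0,0,0]}'
python3 -c "
from station import env
import cv2
c=env.camera('scene');cv2.imwrite('pics/g1.png',cv2.resize(c['img'][120:300,330:570,::-1],(800,600),interpolation=cv2.INTER_CUBIC))"
```

```text
clock: 4.1
eef_pos: [0.4578, 0.2311, -0.0]
eef_rot: [180.0, -0.0, 90.0]
contact_force: [-0.5, -0.2, 0.4]
width: 0.0849
grasp_force: 0.0
```

View pics/g1.png

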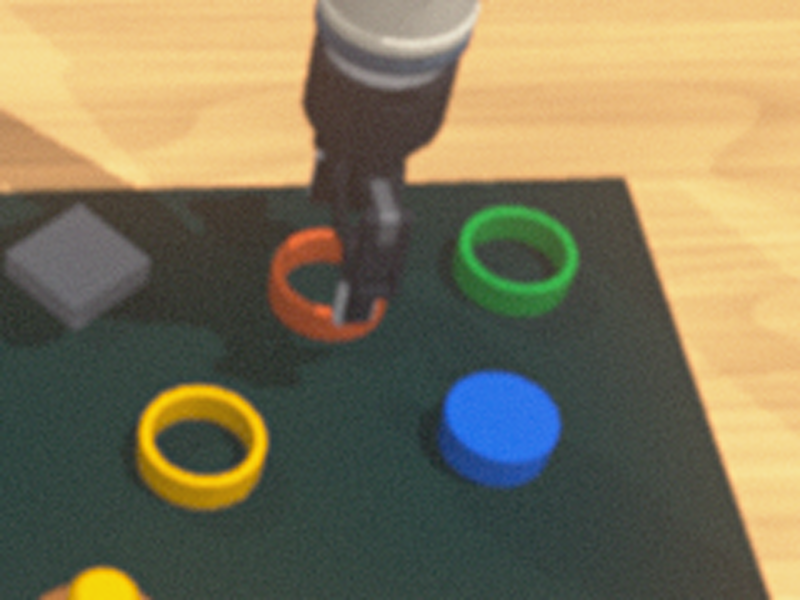

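The crop shows the near fingertip at about (355,315), to the right of the ring's centre (327,284). I'll check whether parallax accounts for that.

```bash
cat >> meas.py <<'E'
def proj(c,X):
    p=c["R"]@np.array(X)+c["t"]; q=c["K"]@(p/p[2]); return q[:2]
E
python3 - <<'E'
from meas import *
from station import env
c=env.camera("scene")
f=lambda X:((proj(c,X)-[330,120])*800/240).round(0)
print("ring c",f([.458,.231,.022]),f([.458,.231,.0]),"near edge",f([.492,.231,.022]))
for z in(.0,.013,.03):
  print(z,"pad centre inner",f([.5005,.231,z]),"L",f([.5005,.220,z]),"R",f([.5005,.242,z]),"back",f([.515,.231,z]))
W=cloud(c)
# points of finger: x>.495, between y .19,.27 height>.01
m=(W[...,0]>.497)&(W[...,0]<.53)&(abs(W[...,1]-.231)<.04)&(W[...,2]>.008)&(W[...,2]<.06)&(c["depth"]>0)
p=W[m];print(len(p))
for a,b in((.008,.015),(.015,.025),(.025,.035),(.035,.06)):
    q=p[(p[:,2]>a)&(p[:,2]<b)]
    if len(q):print(a,len(q),np.percentile(q[:,0],[5,50,95]).round(4),np.percentile(q[:,1],[2,50,98]).round(4))
E
```

```text
ring c [329. 274.] [324. 300.] near edge [339. 319.]
0.0 pad centre inner [335. 356.] L [316. 356.] R [354. 355.] back [339. 375.]
0.013 pad centre inner [339. 341.] L [320. 342.] R [358. 341.] back [343. 361.]
0.03 pad centre inner [344. 322.] L [324. 322.] R [363. 321.] back [348. 341.]
78
0.008 1 [0.5255 0.5255 0.5255] [0.2454 0.2454 0.2454]
0.035 77 [0.5037 0.5115 0.5155] [0.222  0.2274 0.2433]
```

```bash
python3 - <<'E'
from meas import *
from station import env
c=env.camera("scene");W=cloud(c)
for v in range(206,232,2):
    print(v,[("%.0f,%.0f,%.0f"%tuple(W[v,u]*1000) if c["depth"][v,u]>0 else "-") for u in range(426,448,3)])
E
```

```text
206 ['452,229,5', '453,235,6', '507,222,67', '527,221,89', '532,224,95', '530,230,92', '531,235,94', '529,241,92']
208 ['458,228,6', '456,235,3', '507,223,62', '529,221,87', '531,225,89', '533,230,91', '533,235,90', '529,242,86']
210 ['464,227,7', '462,234,4', '510,223,60', '514,227,64', '516,232,66', '512,239,61', '478,257,21', '463,269,3']
212 ['483,222,23', '485,226,25', '508,224,51', '512,228,57', '514,233,58', '514,239,58', '475,259,12', '466,268,2']
214 ['490,220,25', '491,225,26', '506,226,43', '515,228,53', '511,235,49', '513,240,51', '474,260,5', '473,267,3']
216 ['487,222,16', '490,227,20', '507,227,39', '513,230,46', '513,235,46', '482,253,8', '479,260,5', '479,266,5']
218 ['488,222,11', '489,228,12', '490,233,14', '490,239,13', '485,247,7', '483,253,4', '483,259,4', '485,264,6']
220 ['490,223,7', '487,230,4', '491,234,9', '491,240,8', '485,248,0', '487,253,3', '487,259,3', '488,264,4']
222 ['493,223,5', '491,229,2', '492,234,4', '489,241,0', '491,246,3', '491,252,2', '491,258,1', '493,263,4']
224 ['497,222,4', '498,228,5', '497,234,3', '496,240,3', '498,245,4', '497,251,4', '499,256,5', '499,262,5']
226 ['501,222,3', '499,228,1', '500,234,2', '501,239,2', '500,245,1', '504,249,6', '503,256,4', '502,262,3']
228 ['505,221,2', '506,226,4', '506,232,3', '505,239,1', '507,243,4', '508,249,4', '508,255,4', '508,261,4']
230 ['513,219,6', '512,226,4', '511,232,2', '511,237,2', '513,242,5', '512,249,3', '512,254,4', '510,261,0']
```

```bash
python3 - <<'E'
from meas import *
from station import env
o=env.observe();print(o["eef_pos"],o["width"],o["joint_positions"].round(2))
for n in("top","scene"):
    c=env.camera(n);W=cloud(c)
    m=(c["depth"]>0)&(W[...,2]>.028)&(W[...,2]<.14)&(abs(W[...,0]-.458)<.075)&(abs(W[...,1]-.231)<.06)
    p=W[m]
    for s,l in((1,"far x"),(-1,"near x")):
        q=p[(p[:,0]-.458)*s>.02];
        if len(q): print(n,l,len(q),"zmin pct",np.percentile(q[:,2],[0,1,5,20]).round(4),"x",np.percentile(q[:,0],[2,50,98]).round(3),"y",np.percentile(q[:,1],[2,50,98]).round(3))
    i=c["img"][:,:,::-1]
    if n=="top": cv2.imwrite("pics/g2.png",cv2.resize(i[250:385,110:290],(800,600),interpolation=cv2.INTER_CUBIC))
E
```

```text
[4.57834792e-01 2.31332400e-01 1.24942726e-04] 0.08513106642979835 [ 25.48  34.85 113.23  -0.    31.85  25.48]
top far x 121 zmin pct [0.0393 0.0412 0.0463 0.0728] x [0.502 0.52  0.531] y [0.219 0.221 0.227]
scene far x 813 zmin pct [0.0387 0.0449 0.0508 0.0896] x [0.48  0.515 0.532] y [0.216 0.227 0.248]
scene near x 117 zmin pct [0.0369 0.0372 0.0402 0.0445] x [0.408 0.414 0.43 ] y [0.216 0.225 0.235]
```

View pics/g2.png

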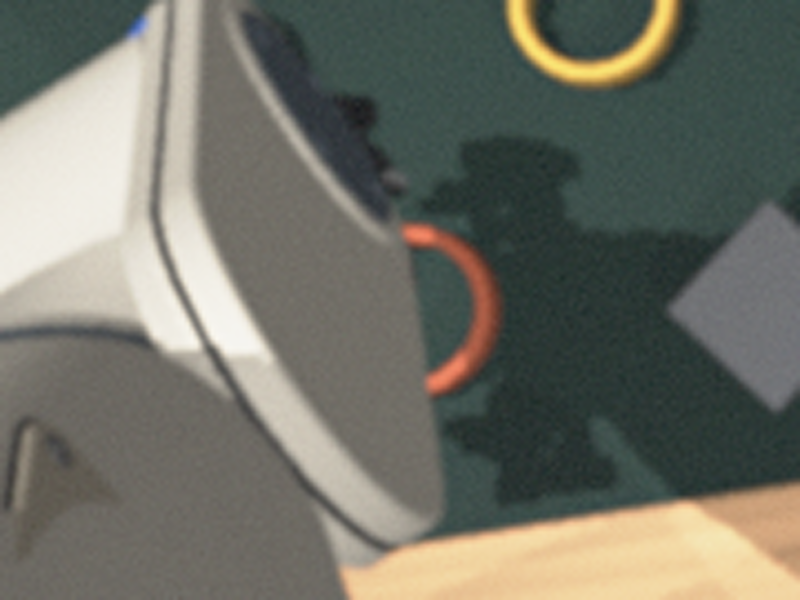

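Both cameras put the open fingertips at z≈0.038 while the TCP reads 0, so the tips stand about 25 mm higher than I assumed. I'll go by what the cameras show and lower in small steps, watching the force.

In the tool's units: 0.008 m is 0.08, 0.006 m is 0.06.

```bash
python3 -m pendant '{"dx": [0,0,0,0],"dy": [0,0,0,0],"dz": [0.08,0.06,0.03,0],"ax": [0,0,0,0],"ay": [0,0,0,0],"az": [0,0,0,0]}'
python3 -m pendant '{"dx": [0,0,0,0],"dy": [0,0,0,0],"dz": [0.04,0.03,0,0],"ax": [0,0,0,0],"ay": [0,0,0,0],"az": [0,0,0,0]}'
python3 - <<'E'
from meas import *
from station import env
c=env.camera("scene");W=cloud(c)
m=(c["depth"]>0)&(W[...,2]>.008)&(W[...,2]<.14)&(abs(W[...,0]-.51)<.01)&(abs(W[...,1]-.231)<.018)
print(np.percentile(W[m][:,2],[0,1,5,20]).round(4),m.sum())
cv2.imwrite('pics/g3.png',cv2.resize(c['img'][150:270,370:530,::-1],(800,600),interpolation=cv2.INTER_CUBIC))
E
```

```text
clock: 4.68
eef_pos: [0.4565, 0.2308, -0.0187]
eef_rot: [-179.9, 0.0, 90.0]
contact_force: [-0.9, 0.4, -0.5]
width: 0.0854
grasp_force: 0.0
clock: 5.02
eef_pos: [0.4571, 0.231, -0.0248]
eef_rot: [-180.0, 0.0, 90.0]
contact_force: [-0.4, 1.0, 0.8]
width: 0.0851
grasp_force: 0.0
[0.0082 0.0114 0.0192 0.0273] 219
```

View pics/g3.png

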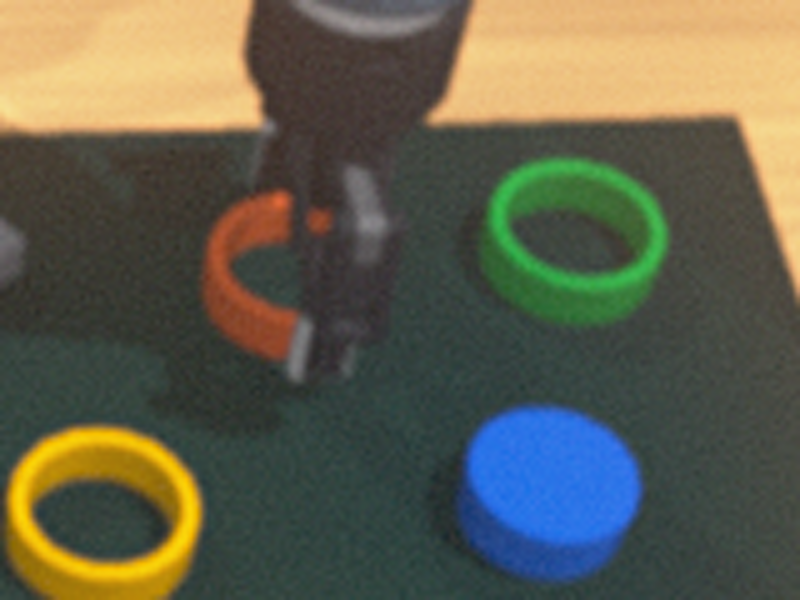

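The near finger at (320,350) is outside the ring wall and roughly on its centre line, so I'll close.

In the tool's units: -0.015 m is -0.15, -0.01 m is -0.1.

```bash
python3 -m pendant '{"dx": [0,0,0,0,0,0],"dy": [0,0,0,0,0,0],"dz": [0,0,0,0,0,0],"ax": [0,0,0,0,0,0],"ay": [0,0,0,0,0,0],"az": [0,0,0,0,0,0]}' 0.055
python3 -m pendant '{"dx": [0,0,0,0,0],"dy": [0,0,0,0,0],"dz": [-0.05,-0.1,-0.15,0,0],"ax": [0,0,0,0,0],"ay": [0,0,0,0,0],"az": [0,0,0,0,0]}'
python3 - <<'E'
from meas import *
from station import env
c=env.camera("scene");W=cloud(c)
m=(c["depth"]>0)&(W[...,2]>.008)&(W[...,2]<.14)&(abs(W[...,0]-.51)<.025)&(abs(W[...,1]-.231)<.05)
cv2.imwrite('pics/g4.png',cv2.resize(c['img'][150:270,370:530,::-1],(800,600),interpolation=cv2.INTER_CUBIC))
h=cv2.cvtColor(c["img"],cv2.COLOR_RGB2HSV);
r=(h[...,1]>120)&((h[...,0]<12)|(h[...,0]>172))&(c["depth"]>0);r[:160]=0;r[235:]=0;r[:,:390]=0;r[:,470:]=0
p=W[r];print(len(p),np.percentile(p[:,2],[2,10,50,90,98]).round(4))
t=p[p[:,2]>np.percentile(p[:,2],75)];print(fit(t).round(4))
E
```

```text
clock: 5.57
eef_pos: [0.4574, 0.2312, -0.0237]
eef_rot: [180.0, -0.0, 90.0]
contact_force: [-1.9, -1.6, 10.3]
width: 0.0655
grasp_force: 64.5
clock: 5.98
eef_pos: [0.4581, 0.2315, 0.0063]
eef_rot: [179.9, -0.1, 90.0]
contact_force: [-0.1, -0.8, -1.9]
width: 0.0657
grasp_force: 67.3
405 [0.0024 0.033  0.0484 0.0562 0.1077]
[0.4592 0.2308 0.0304]
```

View pics/g4.png

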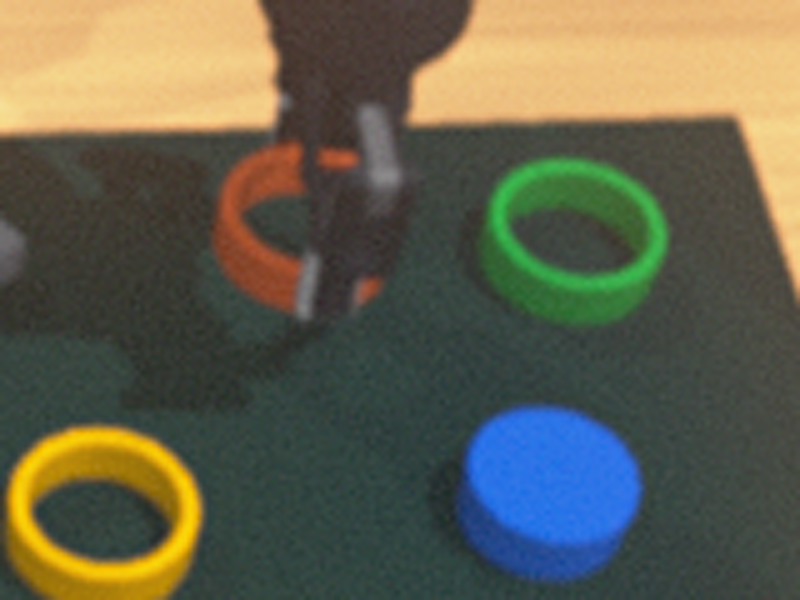

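The ring is held. The fingertips at (305,315) are level with its underside though, and the 10 N during closing says they touched the bench. They would hit the foot, so I'll set the ring back and regrip 6 mm higher.

```bash
python3 -m pendant '{"dx": [0,0,0,0,0],"dy": [0,0,0,0,0],"dz": [0.15,0.09,0.03,0.025,0],"ax": [0,0,0,0,0],"ay": [0,0,0,0,0],"az": [0,0,0,0,0]}'
python3 -m pendant '{"dx": [0,0,0,0],"dy": [0,0,0,0],"dz": [0,0,-0.06,0],"ax": [0,0,0,0],"ay": [0,0,0,0],"az": [0,0,0,0]}' 0.085
python3 -m pendant '{"dx": [0,0,0,0,0,0],"dy": [0,0,0,0,0,0],"dz": [0,0,0,0,0,0],"ax": [0,0,0,0,0,0],"ay": [0,0,0,0,0,0],"az": [0,0,0,0,0,0]}' 0.055
python3 -m pendant '{"dx": [0,0,0,0,0,0],"dy": [0,0,0,0,0,0],"dz": [-0.05,-0.2,-0.4,-0.4,0,0],"ax": [0,0,0,0,0,0],"ay": [0,0,0,0,0,0],"az": [0,0,0,0,0,0]}'
```

```text
clock: 6.45
eef_pos: [0.456, 0.2305, -0.0237]
eef_rot: [-179.8, 0.1, 90.0]
contact_force: [-6.0, -2.7, 13.5]
width: 0.0653
grasp_force: 68.7
clock: 6.78
eef_pos: [0.4577, 0.2313, -0.0175]
eef_rot: [180.0, -0.0, 90.0]
contact_force: [1.2, -0.5, -0.1]
width: 0.0848
grasp_force: 0.0
clock: 7.28
eef_pos: [0.4575, 0.2312, -0.0172]
eef_rot: [180.0, -0.0, 90.0]
contact_force: [-2.4, -1.2, 13.0]
width: 0.0654
grasp_force: 62.9
clock: 7.78
eef_pos: [0.4588, 0.2318, 0.089]
eef_rot: [179.7, -0.1, 90.0]
contact_force: [-0.8, -1.0, -1.9]
width: 0.0651
grasp_force: 67.6
```

```bash
python3 -m pendant '{"dx": [-0.2,-0.31,-0.31,-0.31,-0.31,-0.31,-0.31,-0.31],"dy": [0.155,0.24,0.24,0.24,0.24,0.24,0.24,0.24],"dz": [0,0,0,0,0,0,0,0],"ax": [0,0,0,0,0,0,0,0],"ay": [0,0,0,0,0,0,0,0],"az": [0,0,0,0,0,0,0,0]}'
python3 -m pendant '{"dx": [-0.31,-0.31,-0.155,0,0,0],"dy": [0.24,0.24,0.125,0,0,0],"dz": [0,0,0,0,0,0],"ax": [0,0,0,0,0,0],"ay": [0,0,0,0,0,0],"az": [0,0,0,0,0,0]}'
python3 - <<'E'
from meas import *
from station import env
o=env.observe();e=o["eef_pos"];print(e)
for n in("scene","top"):
    c=env.camera(n);W=cloud(c)
    h=cv2.cvtColor(c["img"],cv2.COLOR_RGB2HSV)
    near=(abs(W[...,0]-e[0])<.05)&(abs(W[...,1]-e[1])<.05)&(c["depth"]>0)
    r=(h[...,1]>110)&((h[...,0]<12)|(h[...,0]>172))&near&(W[...,2]>.08)
    p=W[r];print(n,len(p),np.percentile(p[:,2],[2,10,50,90,98]).round(4))
    t=p[p[:,2]>p[:,2].max()-.012]
    t=p[abs(p[:,2]-(e[2]+.0395))<.005];print(fit(t).round(4),len(t))
    k=near&(W[...,2]>.08)&(h[...,2]<110)&~r&(W[...,2]<.2)
    if k.sum():print("finger z",np.percentile(W[k][:,2],[0,2,5,20]).round(4))
    if n=="scene":
        u,v=proj(c,e+[0,0,.03]).astype(int); u=np.clip(u,80,560);v=np.clip(v,60,420)
        cv2.imwrite('pics/g5.png',cv2.resize(c['img'][v-60:v+60,u-80:u+80,::-1],(800,600),interpolation=cv2.INTER_CUBIC));print(u,v)
E
```

```text
clock: 8.45
eef_pos: [0.6401, -0.0076, 0.0844]
eef_rot: [-179.8, -0.0, 90.0]
contact_force: [0.6, 0.3, -1.4]
width: 0.0648
grasp_force: 67.5
clock: 8.95
eef_pos: [0.6993, -0.0827, 0.0846]
eef_rot: [-179.8, -0.0, 90.0]
contact_force: [0.3, 0.7, -1.2]
width: 0.0645
grasp_force: 67.6
[ 0.69932603 -0.08268779  0.08460085]
scene 588 [0.1054 0.109  0.1236 0.1277 0.1955]
[ 0.7018 -0.0827  0.0309] 338
finger z [0.1187 0.1238 0.1247 0.1573]
259 284Traceback (most recent call last):
  File "<stdin>", line 9, in <module>
    return _quantile_unchecked(
        a, q, axis, out, overwrite_input, method, keepdims, weights)
    return _ureduce(a,
                    func=_quantile_ureduce_func,
    ...<5 lines>...
                    overwrite_input=overwrite_input,
                    method=method)
    r = func(a, **kwargs)
    result = _quantile(arr,
                       quantiles=q,
    ...<2 lines>...
                       out=out,
                       weights=wgt)
    slices_having_nans = np.isnan(arr[-1, ...])
                                  ~~~^^^^^^^^^
IndexError: index -1 is out of bounds for axis 0 with size 0
```

View pics/g5.png

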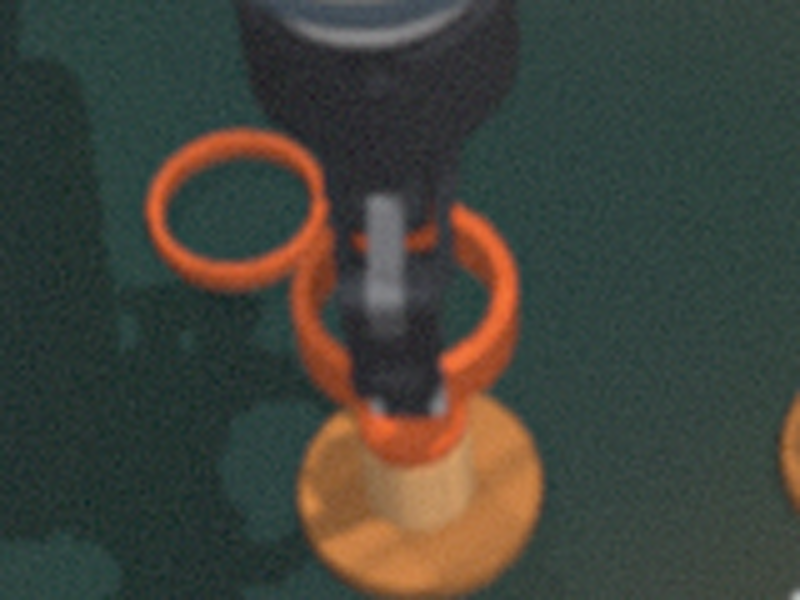

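The ring hangs level, about 1.5 mm off the post axis in the scene frame; the cap sits at (415,435). I'll correct by (+1.3, −1.6) mm and lower it.

In the tool's units: -0.0016 m is -0.016, 0.0013 m is 0.013.

```bash
python3 -m pendant '{"dx": [-0.016,0,0,0,0,0,0],"dy": [0.013,0,0,0,0,0,0],"dz": [0.1,0.2,0.25,0.2,0.1,0,0],"ax": [0,0,0,0,0,0,0],"ay": [0,0,0,0,0,0,0],"az": [0,0,0,0,0,0,0]}'
python3 -m pendant '{"dx": [0,0,0,0,0],"dy": [0,0,0,0,0],"dz": [0.03,0.01,0.01,0,0],"ax": [0,0,0,0,0],"ay": [0,0,0,0,0],"az": [0,0,0,0,0]}'
```

```text
clock: 9.63
eef_pos: [0.7023, -0.0845, 0.0015]
eef_rot: [-179.9, -0.0, 90.0]
contact_force: [-0.6, -0.7, -1.3]
width: 0.0652
grasp_force: 67.5
clock: 10.05
eef_pos: [0.7029, -0.085, -0.0025]
eef_rot: [180.0, 0.0, 90.0]
contact_force: [-0.0, -0.1, -1.1]
width: 0.0651
grasp_force: 67.5
```

In the tool's units: 0.001 m is 0.01.

```bash
python3 -m pendant '{"dx": [0,0,0,0],"dy": [0,0,0,0],"dz": [0.01,0.01,0.01,0],"ax": [0,0,0,0],"ay": [0,0,0,0],"az": [0,0,0,0]}'
python3 -m pendant '{"dx": [0,0,0],"dy": [0,0,0],"dz": [0.01,0,0],"ax": [0,0,0],"ay": [0,0,0],"az": [0,0,0]}'
python3 -m pendant '{"dx": [0,0,0],"dy": [0,0,0],"dz": [0.01,0,0],"ax": [0,0,0],"ay": [0,0,0],"az": [0,0,0]}'
```

```text
clock: 10.38
eef_pos: [0.7024, -0.0849, -0.0064]
eef_rot: [-180.0, -0.0, 90.0]
contact_force: [0.1, 0.2, -2.1]
width: 0.0647
grasp_force: 67.5
clock: 10.63
eef_pos: [0.7026, -0.085, -0.0069]
eef_rot: [180.0, 0.0, 90.0]
contact_force: [-0.6, 0.4, 0.7]
width: 0.0645
grasp_force: 67.7
clock: 10.88
eef_pos: [0.7027, -0.085, -0.007]
eef_rot: [180.0, 0.0, 90.0]
contact_force: [-3.2, 1.1, 7.1]
width: 0.0651
grasp_force: 68.5
```

```bash
python3 -m pendant '{"dx": [0,0,0,0,0,0,-0.1,-0.2],"dy": [0,0,0,0,0,0,-0.18,-0.35],"dz": [0,0,-0.05,-0.15,-0.35,-0.35,-0.05,0],"ax": [0,0,0,0,0,0,0,0],"ay": [0,0,0,0,0,0,0,0],"az": [0,0,0,0,0,0,0,0]}' 0.085
python3 -m pendant '{"dx": [-0.2,-0.15,0,0],"dy": [-0.36,-0.29,0,0],"dz": [0,0,0,0],"ax": [0,0,0,0],"ay": [0,0,0,0],"az": [0,0,0,0]}'
python3 - <<'E'
from meas import *
from station import env
print(env.observe()["eef_pos"])
c=env.camera("scene");W=cloud(c)
a,b=proj(c,[.702,-.084,.02]).astype(int)
cv2.imwrite('pics/p1.png',cv2.resize(c['img'][b-100:b+50,a-100:a+100,::-1],(800,600),interpolation=cv2.INTER_CUBIC))
m=(c["depth"]>0)&(np.hypot(W[...,0]-.7025,W[...,1]+.084)<.038)&(np.hypot(W[...,0]-.7025,W[...,1]+.084)>.02)
h=cv2.cvtColor(c["img"],cv2.COLOR_RGB2HSV);r=m&(h[...,1]>120)&(abs(W[...,2]-.034)<.005)
print(r.sum(),np.median(W[r][:,2]),fit(W[r]).round(4))
E
```

```text
clock: 11.55
eef_pos: [0.6556, -0.1143, 0.0925]
eef_rot: [179.3, 0.1, 90.2]
contact_force: [0.5, -1.3, 0.4]
width: 0.0849
grasp_force: 0.0
clock: 11.88
eef_pos: [0.5837, -0.151, 0.0883]
eef_rot: [180.0, 0.0, 89.9]
contact_force: [-0.1, 0.3, 0.7]
width: 0.0848
grasp_force: 0.0
[ 0.58372625 -0.1509581   0.08833989]
390 0.0339115863547435 [ 0.7039 -0.0849  0.0311]
```

View pics/p1.png

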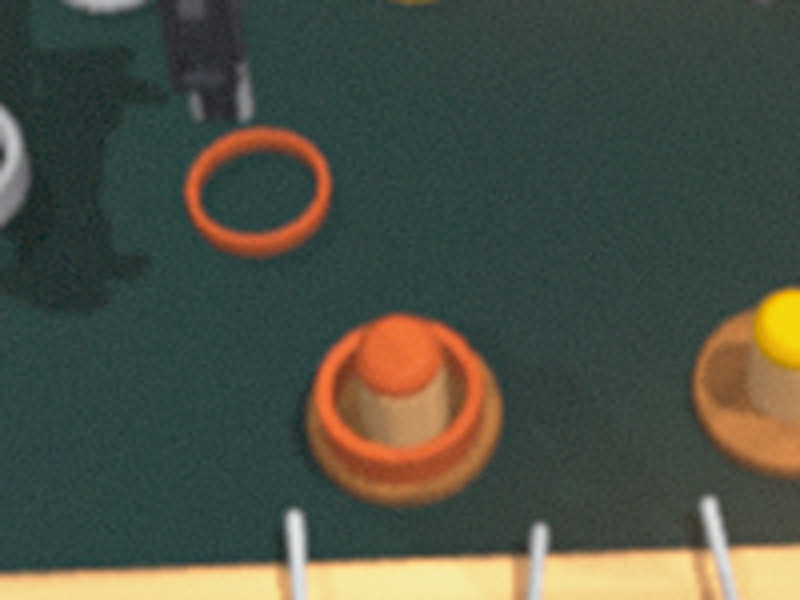

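The broad copper bangle sits flat on its foot, centred on the post at (402,390). Next I lower over the slim copper ring at (258,190).

```bash
python3 -m pendant '{"dx": [0.008,0,0,0,0,0,0],"dy": [0.003,0,0,0,0,0,0],"dz": [0.3,0.35,0.25,0.12,0.06,0,0],"ax": [0,0,0,0,0,0,0],"ay": [0,0,0,0,0,0,0],"az": [0,0,0,0,0,0,0]}'
python3 -m pendant '{"dx": [0,0,0,0],"dy": [0,0,0,0],"dz": [0.03,0.02,0.01,0],"ax": [0,0,0,0],"ay": [0,0,0,0],"az": [0,0,0,0]}'
python3 -m pendant '{"dx": [0,0,0,0,0,0],"dy": [0,0,0,0,0,0],"dz": [0,0,0,0,0,0],"ax": [0,0,0,0,0,0],"ay": [0,0,0,0,0,0],"az": [0,0,0,0,0,0]}' 0.055
python3 - <<'E'
from meas import *
from station import env
c=env.camera("scene")
a,b=proj(c,[.60,-.15,.02]).astype(int)
cv2.imwrite('pics/s1.png',cv2.resize(c['img'][b-60:b+45,a-70:a+70,::-1],(800,600),interpolation=cv2.INTER_CUBIC))
E
```

```text
clock: 12.52
eef_pos: [0.5862, -0.1492, -0.0202]
eef_rot: [179.9, 0.0, 90.0]
contact_force: [0.3, -0.3, -0.6]
width: 0.0846
grasp_force: 0.0
clock: 12.85
eef_pos: [0.5852, -0.1493, -0.0266]
eef_rot: [180.0, 0.0, 90.0]
contact_force: [-0.5, 0.0, -0.2]
width: 0.0848
grasp_force: 0.0
clock: 13.35
eef_pos: [0.5855, -0.1494, -0.0256]
eef_rot: [179.9, 0.0, 90.0]
contact_force: [-2.0, 1.1, 12.6]
width: 0.0598
grasp_force: 66.7
```

View pics/s1.png

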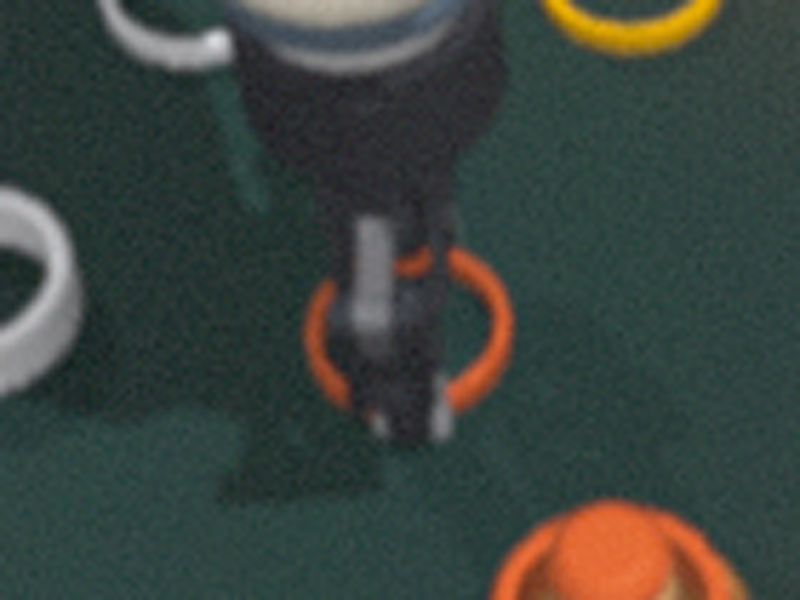

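The slim ring is gripped, with the fingertips at about (410,435). I'll lift it and check where the tips stand against its underside.

In the tool's units: -0.04 m is -0.4, -0.025 m is -0.25.

```bash
python3 -m pendant '{"dx": [0,0,0,0,0,0,0],"dy": [0,0,0,0,0,0,0],"dz": [-0.05,-0.25,-0.4,-0.4,-0.1,0,0],"ax": [0,0,0,0,0,0,0],"ay": [0,0,0,0,0,0,0],"az": [0,0,0,0,0,0,0]}'
python3 - <<'E'
from meas import *
from station import env
e=env.observe()["eef_pos"]
c=env.camera("scene");W=cloud(c)
a,b=proj(c,e+[.03,0,.03]).astype(int)
cv2.imwrite('pics/s2.png',cv2.resize(c['img'][b-30:b+30,a-40:a+40,::-1],(800,600),interpolation=cv2.INTER_CUBIC))
h=cv2.cvtColor(c["img"],cv2.COLOR_RGB2HSV)
near=(c["depth"]>0)&(abs(W[...,0]-e[0])<.05)&(abs(W[...,1]-e[1])<.05)
r=near&(h[...,1]>120)&((h[...,0]<14)|(h[...,0]>172))&(W[...,2]>.08)
p=W[r]; print("ring z",np.percentile(p[:,2],[2,10,50,90,98]).round(4),fit(p[p[:,2]>np.median(p[:,2])]).round(4),e.round(4))
k=near&~r&(abs(W[...,0]-e[0]-.038)<.01)&(abs(W[...,1]-e[1])<.013)&(W[...,2]>.06)
print("finger z",np.percentile(W[k][:,2],[0,2,5,20]).round(4))
E
```

```text
clock: 13.98
eef_pos: [0.585, -0.1492, 0.0934]
eef_rot: [179.9, 0.0, 90.0]
contact_force: [-0.4, 0.3, -1.3]
width: 0.059
grasp_force: 64.7
ring z [0.1221 0.1244 0.1297 0.1329 0.1893] [ 0.5852 -0.1505  0.0293] [ 0.585  -0.1492  0.0934]
finger z [0.1241 0.1363 0.1919 0.263 ]
```

View pics/s2.png

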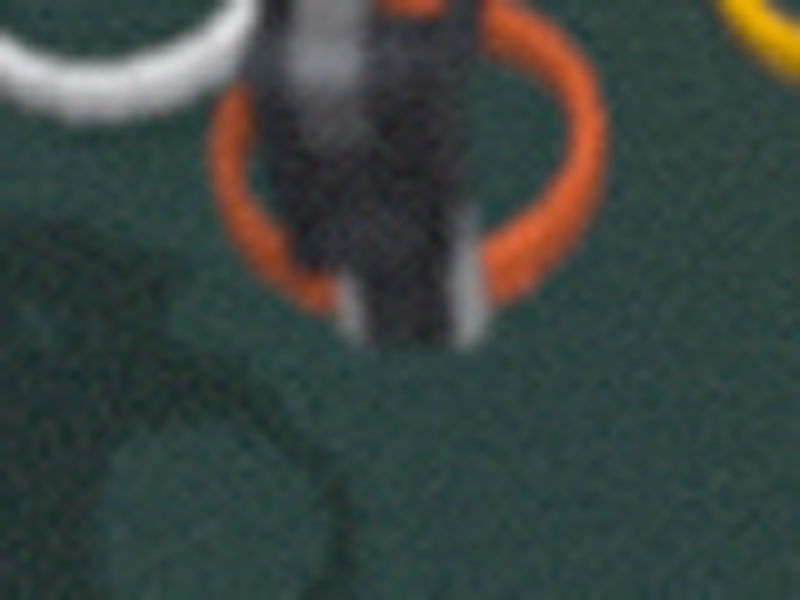

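Tips are about level with, or slightly above, the ring's underside (finger bottom at (410,345), ring edge near (330,305)). I'll move it to the peg.

The manual's scale: shifts go in units of 100 mm. Converting my numbers, 0.033 m is 0.33, 0.026 m is 0.26.

```bash
python3 -m pendant '{"dx": [0.1,0.18,0.18,0.15,0.049,0,0],"dy": [0.18,0.33,0.33,0.26,0.083,0,0],"dz": [0,0,0,0,0,0,0],"ax": [0,0,0,0,0,0,0],"ay": [0,0,0,0,0,0,0],"az": [0,0,0,0,0,0,0]}'
python3 - <<'E'
from meas import *
from station import env
e=env.observe()["eef_pos"]
c=env.camera("scene");W=cloud(c)
h=cv2.cvtColor(c["img"],cv2.COLOR_RGB2HSV)
near=(c["depth"]>0)&(abs(W[...,0]-e[0])<.05)&(abs(W[...,1]-e[1])<.05)
r=near&(h[...,1]>120)&((h[...,0]<14)|(h[...,0]>172))&(W[...,2]>.1)
p=W[r]; print("ring z",np.percentile(p[:,2],[2,50,90]).round(4),fit(p[p[:,2]>np.median(p[:,2])]).round(4),e.round(4))
E
python3 -m pendant '{"dx": [0,0,0,0,0,0,0],"dy": [0,0,0,0,0,0,0],"dz": [0.15,0.25,0.25,0.1,0.05,0,0],"ax": [0,0,0,0,0,0,0],"ay": [0,0,0,0,0,0,0],"az": [0,0,0,0,0,0,0]}'
```

```text
clock: 14.62
eef_pos: [0.7013, -0.083, 0.0904]
eef_rot: [-179.8, -0.0, 90.0]
contact_force: [-0.8, -0.8, -0.3]
width: 0.06
grasp_force: 64.7
ring z [0.1191 0.127  0.1299] [ 0.7027 -0.0844  0.0294] [ 0.7013 -0.083   0.0904]
clock: 15.25
eef_pos: [0.7034, -0.0837, 0.0134]
eef_rot: [180.0, 0.0, 90.0]
contact_force: [0.5, 0.3, 0.3]
width: 0.0595
grasp_force: 64.7
```

In the tool's units: 0.003 m is 0.03, 0.002 m is 0.02.

```bash
python3 -m pendant '{"dx": [0,0,0,0,0],"dy": [0,0,0,0,0],"dz": [0.03,0.02,0.01,0,0],"ax": [0,0,0,0,0],"ay": [0,0,0,0,0],"az": [0,0,0,0,0]}'
python3 -m pendant '{"dx": [0,0,0],"dy": [0,0,0],"dz": [0.01,0,0],"ax": [0,0,0],"ay": [0,0,0],"az": [0,0,0]}'
python3 -m pendant '{"dx": [0,0,0],"dy": [0,0,0],"dz": [0.007,0,0],"ax": [0,0,0],"ay": [0,0,0],"az": [0,0,0]}'
```

```text
clock: 15.67
eef_pos: [0.7033, -0.0832, 0.0072]
eef_rot: [180.0, 0.0, 90.0]
contact_force: [-0.1, 0.4, -0.4]
width: 0.0592
grasp_force: 64.7
clock: 15.92
eef_pos: [0.7035, -0.0833, 0.0065]
eef_rot: [180.0, 0.0, 90.0]
contact_force: [-1.3, 0.3, 3.9]
width: 0.0596
grasp_force: 67.1
clock: 16.17
eef_pos: [0.7036, -0.0833, 0.0064]
eef_rot: [180.0, 0.0, 90.0]
contact_force: [-3.5, 0.9, 9.2]
width: 0.06
grasp_force: 69.8
```

In the tool's units: -0.035 m is -0.35, 0.033 m is 0.33.

```bash
python3 -m pendant '{"dx": [0,0,0,0,0,0,0.2,0.33],"dy": [0,0,0,0,0,0,-0.116,-0.191],"dz": [0,0,-0.05,-0.2,-0.35,-0.3,0,0],"ax": [0,0,0,0,0,0,0,0],"ay": [0,0,0,0,0,0,0,0],"az": [0,0,0,0,0,0,0,0]}' 0.085
python3 -m pendant '{"dx": [0.34,0.34,0.34,0.34,0.25,0.123,0,0],"dy": [-0.2,-0.2,-0.2,-0.2,-0.145,-0.058,0,0],"dz": [0,0,0,0,0,0,0,0],"ax": [0,0,0,0,0,0,0,0],"ay": [0,0,0,0,0,0,0,0],"az": [0,0,0,0,0,0,0,0]}'
python3 - <<'E'
from meas import *
from station import env
print(env.observe()["eef_pos"])
c=env.camera("scene");W=cloud(c)
d=np.hypot(W[...,0]-.7035,W[...,1]+.0846)
h=cv2.cvtColor(c["img"],cv2.COLOR_RGB2HSV);r=(c["depth"]>0)&(d<.036)&(d>.022)&(h[...,1]>120)&(abs(W[...,2]-.043)<.005)
q=W[r];print(len(q),np.percentile(q[:,2],[5,50,95]).round(4),fit(q).round(4))
for y in((-.12,-.0846),(-.0846,-.05)):
    s=q[(q[:,1]>y[0])&(q[:,1]<y[1])];print(np.median(s[:,2]))
a,b=proj(c,[.702,-.084,.03]).astype(int)
cv2.imwrite('pics/p2.png',cv2.resize(c['img'][b-40:b+35,a-50:a+50,::-1],(800,600),interpolation=cv2.INTER_CUBIC))
E
```

```text
clock: 16.83
eef_pos: [0.6759, -0.0325, 0.0984]
eef_rot: [179.6, 0.1, 89.8]
contact_force: [-0.7, 0.7, -0.7]
width: 0.085
grasp_force: 0.0
clock: 17.5
eef_pos: [0.5726, 0.1433, 0.0955]
eef_rot: [180.0, 0.0, 90.1]
contact_force: [-0.3, -0.1, 0.6]
width: 0.0853
grasp_force: 0.0
[0.57264498 0.14330271 0.09546863]
281 [0.0387 0.0435 0.0462] [ 0.7044 -0.0846  0.0294]
0.04322314353536473
0.043718237340919876
```

View pics/p2.png

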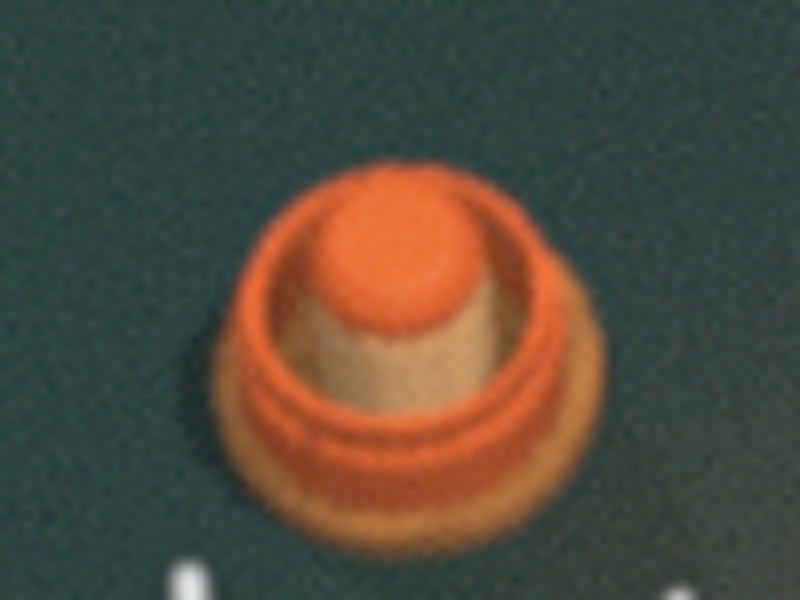

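The copper peg is done: the slim bangle lies flat on the broad one, both concentric with the post at (400,300). Now the broad brass bangle.

In the tool's units: 0.035 m is 0.35, 0.03 m is 0.3.

```bash
python3 -m pendant '{"dx": [-0.003,0,0,0,0,0,0,0],"dy": [0,0,0,0,0,0,0,0],"dz": [0.3,0.35,0.25,0.14,0.06,0.03,0,0],"ax": [0,0,0,0,0,0,0,0],"ay": [0,0,0,0,0,0,0,0],"az": [0,0,0,0,0,0,0,0]}'
python3 -m pendant '{"dx": [0,0,0,0,0,0],"dy": [0,0,0,0,0,0],"dz": [0,0,0,0,0,0],"ax": [0,0,0,0,0,0],"ay": [0,0,0,0,0,0],"az": [0,0,0,0,0,0]}' 0.055
python3 -m pendant '{"dx": [0,0,0,0,0,0],"dy": [0,0,0,0,0,0],"dz": [-0.05,-0.25,-0.4,-0.4,0,0],"ax": [0,0,0,0,0,0],"ay": [0,0,0,0,0,0],"az": [0,0,0,0,0,0]}'
```

```text
clock: 18.22
eef_pos: [0.5734, 0.1427, -0.0166]
eef_rot: [179.9, -0.0, 90.0]
contact_force: [-0.9, 0.7, -0.8]
width: 0.0852
grasp_force: 0.0
clock: 18.72
eef_pos: [0.5731, 0.1429, -0.0154]
eef_rot: [179.9, -0.0, 90.0]
contact_force: [-3.9, -1.8, 13.5]
width: 0.0662
grasp_force: 62.8
clock: 19.22
eef_pos: [0.5743, 0.1433, 0.0955]
eef_rot: [179.6, -0.1, 90.0]
contact_force: [0.0, -0.3, -1.8]
width: 0.0658
grasp_force: 67.3
```

```bash
python3 -m pendant '{"dx": [-0.1,-0.18,-0.18,-0.15,-0.055,0,0,0],"dy": [0.18,0.33,0.33,0.28,0.1,0,0,0],"dz": [0,0,0,0,0,0,0,0],"ax": [0,0,0,0,0,0,0,0],"ay": [0,0,0,0,0,0,0,0],"az": [0,0,0,0,0,0,0,0]}'
cat >> meas.py <<'E'
def ring(hue,zmin,dz):
    from station import env
    e=env.observe()["eef_pos"];c=env.camera("scene");W=cloud(c)
    h=cv2.cvtColor(c["img"],cv2.COLOR_RGB2HSV)
    r=(c["depth"]>0)&(np.hypot(W[...,0]-e[0],W[...,1]-e[1])<.045)&(h[...,1]>120)&(abs(h[...,0].astype(int)-hue)<8)&(W[...,2]>zmin)
    p=W[r];q=p[abs(p[:,2]-e[2]-dz)<.006]
    print("ring z",np.percentile(p[:,2],[2,50,95]).round(4),"fit",fit(q).round(4),len(q),"tcp",e.round(4))
E
python3 -c "
from meas import *
ring(24,.08,.0395)"
```

```text
clock: 19.88
eef_pos: [0.692, 0.0767, 0.0908]
eef_rot: [-179.8, 0.0, 90.0]
contact_force: [-0.3, -0.2, -2.0]
width: 0.066
grasp_force: 67.3
ring z [0.1098 0.1268 0.1332] fit [0.6939 0.0775 0.0314] 266 tcp [0.692  0.0767 0.0908]
```

```bash
python3 -m pendant '{"dx": [-0.014,0,0,0,0,0,0],"dy": [0.005,0,0,0,0,0,0],"dz": [0.1,0.2,0.27,0.2,0.1,0,0],"ax": [0,0,0,0,0,0,0],"ay": [0,0,0,0,0,0,0],"az": [0,0,0,0,0,0,0]}'
python3 -m pendant '{"dx": [0,0,0,0],"dy": [0,0,0,0],"dz": [0.03,0.01,0,0],"ax": [0,0,0,0],"ay": [0,0,0,0],"az": [0,0,0,0]}'
```

```text
clock: 20.52
eef_pos: [0.6942, 0.0751, 0.0049]
eef_rot: [-179.9, 0.0, 90.0]
contact_force: [0.5, -0.5, -0.3]
width: 0.0658
grasp_force: 67.3
clock: 20.85
eef_pos: [0.6952, 0.0748, 0.0021]
eef_rot: [179.9, -0.0, 90.0]
contact_force: [-1.1, -0.4, -1.0]
width: 0.0653
grasp_force: 67.3
```

In the tool's units: 0.002 m is 0.02, 0.001 m is 0.01.

```bash
python3 -m pendant '{"dx": [0.005,0,0,0,0],"dy": [0,0,0,0,0],"dz": [0.02,0.02,0.01,0,0],"ax": [0,0,0,0,0],"ay": [0,0,0,0,0],"az": [0,0,0,0,0]}'
python3 -m pendant '{"dx": [0,0,0,0],"dy": [0,0,0,0],"dz": [0.01,0.01,0,0],"ax": [0,0,0,0],"ay": [0,0,0,0],"az": [0,0,0,0]}'
python3 -c "
from meas import *
ring(24,.02,.0375)"
```

```text
clock: 21.27
eef_pos: [0.6946, 0.0753, -0.004]
eef_rot: [-180.0, 0.0, 90.0]
contact_force: [-0.5, 0.1, -1.8]
width: 0.0657
grasp_force: 67.3
clock: 21.6
eef_pos: [0.6948, 0.0753, -0.0052]
eef_rot: [180.0, -0.0, 90.0]
contact_force: [-2.8, -0.7, 4.4]
width: 0.0655
grasp_force: 67.9
ring z [0.0211 0.034  0.0951] fit [0.6967 0.0759 0.0313] 261 tcp [ 0.6948  0.0753 -0.0052]
```

```bash
python3 -m pendant '{"dx": [0,0,0],"dy": [0,0,0],"dz": [0.004,0,0],"ax": [0,0,0],"ay": [0,0,0],"az": [0,0,0]}'
python3 -m pendant '{"dx": [0,0,0,0,0,0,-0.1,-0.18],"dy": [0,0,0,0,0,0,-0.17,-0.3],"dz": [0,0,-0.05,-0.2,-0.35,-0.35,0,0],"ax": [0,0,0,0,0,0,0,0],"ay": [0,0,0,0,0,0,0,0],"az": [0,0,0,0,0,0,0,0]}' 0.085
python3 -m pendant '{"dx": [-0.21,-0.21,-0.21,-0.21,-0.21,-0.18,-0.068,0],"dy": [-0.34,-0.34,-0.34,-0.34,-0.34,-0.28,-0.098,0],"dz": [0,0,0,0,0,0,0,0],"ax": [0,0,0,0,0,0,0,0],"ay": [0,0,0,0,0,0,0,0],"az": [0,0,0,0,0,0,0,0]}'
python3 -m pendant '{"dx": [0,0,0,0],"dy": [0,0,0,0],"dz": [0.2,0.2,0,0],"ax": [0,0,0,0],"ay": [0,0,0,0],"az": [0,0,0,0]}'
python3 - <<'E'
from meas import *
from station import env
c=env.camera("scene");W=cloud(c)
d=np.hypot(W[...,0]-.696,W[...,1]-.076)
r=(c["depth"]>0)&(d<.038)&(d>.022)&(abs(W[...,2]-.034)<.005)
q=W[r];print(len(q),np.percentile(q[:,2],[5,50,95]).round(4),fit(q).round(4))
d=np.hypot(W[...,0]-.44,W[...,1]+.0825)
r=(c["depth"]>0)&(d<.04)&(abs(W[...,2]-.01)<.005)&(c["img"].max(2)>110)
q=W[r];print(len(q),fit(q).round(4))
E
```

```text
clock: 21.9
eef_pos: [0.6949, 0.0753, -0.0052]
eef_rot: [180.0, -0.0, 90.0]
contact_force: [-4.1, 0.2, 7.6]
width: 0.0657
grasp_force: 68.3
clock: 22.57
eef_pos: [0.6523, 0.0486, 0.0924]
eef_rot: [179.4, -0.0, 90.1]
contact_force: [-0.4, -0.5, 0.1]
width: 0.0845
grasp_force: 0.0
clock: 23.23
eef_pos: [0.4374, -0.0834, 0.0889]
eef_rot: [-179.9, -0.0, 89.9]
contact_force: [-0.0, -0.0, -0.6]
width: 0.085
grasp_force: 0.0
clock: 23.57
eef_pos: [0.4405, -0.0821, 0.0484]
eef_rot: [-179.9, -0.0, 90.0]
contact_force: [0.5, 0.6, 0.6]
width: 0.0847
grasp_force: 0.0
379 [0.03   0.0339 0.037 ] [0.6961 0.0755 0.031 ]
217 [ 0.4394 -0.0825  0.0292]
```

In the tool's units: -0.0003 m is -0.003, 0.025 m is 0.25.

```bash
python3 -m pendant '{"dx": [-0.003,0,0,0,0,0,0],"dy": [-0.003,0,0,0,0,0,0],"dz": [0.25,0.25,0.13,0.06,0.03,0,0],"ax": [0,0,0,0,0,0,0],"ay": [0,0,0,0,0,0,0],"az": [0,0,0,0,0,0,0]}'
python3 -m pendant '{"dx": [0,0,0,0],"dy": [0,0,0,0],"dz": [0.015,0.015,0,0],"ax": [0,0,0,0],"ay": [0,0,0,0],"az": [0,0,0,0]}'
python3 -m pendant '{"dx": [0,0,0,0,0,0],"dy": [0,0,0,0,0,0],"dz": [0,0,0,0,0,0],"ax": [0,0,0,0,0,0],"ay": [0,0,0,0,0,0],"az": [0,0,0,0,0,0]}' 0.055
```

```text
clock: 24.2
eef_pos: [0.4405, -0.0829, -0.0224]
eef_rot: [179.9, 0.0, 90.0]
contact_force: [0.2, -0.3, -0.3]
width: 0.085
grasp_force: 0.0
clock: 24.53
eef_pos: [0.4397, -0.0828, -0.0259]
eef_rot: [180.0, 0.0, 90.0]
contact_force: [0.1, -0.2, -0.4]
width: 0.0848
grasp_force: 0.0
clock: 25.03
eef_pos: [0.4396, -0.0828, -0.0252]
eef_rot: [180.0, 0.0, 90.0]
contact_force: [-3.0, -0.1, 16.7]
width: 0.0595
grasp_force: 60.4
```

```bash
python3 -m pendant '{"dx": [0,0,0,0,0,0.1,0.18,0.21],"dy": [0,0,0,0,0,0.17,0.3,0.34],"dz": [-0.05,-0.25,-0.4,-0.4,-0.1,0,0,0],"ax": [0,0,0,0,0,0,0,0],"ay": [0,0,0,0,0,0,0,0],"az": [0,0,0,0,0,0,0,0]}'
python3 -m pendant '{"dx": [0.21,0.21,0.21,0.21,0.18,0.07,0,0],"dy": [0.34,0.34,0.34,0.34,0.28,0.102,0,0],"dz": [0,0,0,0,0,0,0,0],"ax": [0,0,0,0,0,0,0,0],"ay": [0,0,0,0,0,0,0,0],"az": [0,0,0,0,0,0,0,0]}'
python3 -m pendant '{"dx": [0,0,0],"dy": [0,0,0],"dz": [0,0,0],"ax": [0,0,0],"ay": [0,0,0],"az": [0,0,0]}'
python3 -c "
from meas import *
ring(24,.1,.0355)"
```

```text
clock: 25.7
eef_pos: [0.5203, -0.0338, 0.0942]
eef_rot: [-180.0, 0.0, 89.9]
contact_force: [1.5, -0.7, -0.5]
width: 0.0593
grasp_force: 64.8
clock: 26.37
eef_pos: [0.6941, 0.0755, 0.0926]
eef_rot: [-179.9, 0.0, 90.1]
contact_force: [-0.3, -0.1, -0.7]
width: 0.0598
grasp_force: 64.8
clock: 26.62
eef_pos: [0.6939, 0.0744, 0.0938]
eef_rot: [-180.0, 0.0, 89.9]
contact_force: [-0.2, -0.3, -1.1]
width: 0.0591
grasp_force: 64.8
ring z [0.1214 0.1294 0.1917] fit [0.6952 0.0746 0.0298] 174 tcp [0.6939 0.0744 0.0938]
```

In the tool's units: 0.001 m is 0.01, 0.025 m is 0.25.

```bash
python3 -m pendant '{"dx": [0.01,0,0,0,0,0,0,0],"dy": [0.01,0,0,0,0,0,0,0],"dz": [0.15,0.25,0.25,0.1,0.05,0,0,0],"ax": [0,0,0,0,0,0,0,0],"ay": [0,0,0,0,0,0,0,0],"az": [0,0,0,0,0,0,0,0]}'
python3 -m pendant '{"dx": [0,0,0,0,0],"dy": [0,0,0,0,0],"dz": [0.03,0.01,0.01,0,0],"ax": [0,0,0,0,0],"ay": [0,0,0,0,0],"az": [0,0,0,0,0]}'
python3 -c "
from meas import *
ring(24,.03,.0355)"
```

```text
clock: 27.33
eef_pos: [0.6969, 0.0763, 0.0151]
eef_rot: [179.9, -0.0, 90.0]
contact_force: [0.3, -0.4, -1.3]
width: 0.0592
grasp_force: 64.8
clock: 27.75
eef_pos: [0.6958, 0.0762, 0.0089]
eef_rot: [180.0, -0.0, 90.0]
contact_force: [0.8, -0.2, -0.8]
width: 0.059
grasp_force: 64.8
ring z [0.0309 0.0447 0.106 ] fit [0.697  0.0765 0.0296] 148 tcp [0.6958 0.0762 0.0089]
```

In the tool's units: 0.001 m is 0.01, -0.0008 m is -0.008.

```bash
python3 -m pendant '{"dx": [-0.008,0,0,0],"dy": [-0.008,0,0,0],"dz": [0.01,0.01,0,0],"ax": [0,0,0,0],"ay": [0,0,0,0],"az": [0,0,0,0]}'
python3 -m pendant '{"dx": [0,0,0],"dy": [0,0,0],"dz": [0.007,0,0],"ax": [0,0,0],"ay": [0,0,0],"az": [0,0,0]}'
python3 -m pendant '{"dx": [0,0,0],"dy": [0,0,0],"dz": [0.005,0,0],"ax": [0,0,0],"ay": [0,0,0],"az": [0,0,0]}'
```

```text
clock: 28.13
eef_pos: [0.695, 0.0753, 0.0071]
eef_rot: [-180.0, 0.0, 90.0]
contact_force: [-1.3, -0.3, 3.3]
width: 0.059
grasp_force: 65.1
clock: 28.38
eef_pos: [0.695, 0.0753, 0.007]
eef_rot: [-180.0, 0.0, 90.0]
contact_force: [-3.3, -0.5, 8.7]
width: 0.0594
grasp_force: 65.6
clock: 28.63
eef_pos: [0.695, 0.0753, 0.0069]
eef_rot: [-180.0, 0.0, 90.0]
contact_force: [-5.4, -1.5, 11.7]
width: 0.0595
grasp_force: 66.0
```

Firm contact at the expected height. I'll release, back off and check.

In the tool's units: -0.035 m is -0.35, -0.02 m is -0.2.

```bash
python3 -m pendant '{"dx": [0,0,0,0,0,0,0,0],"dy": [0,0,0,0,0,0,-0.2,-0.35],"dz": [0,0,-0.05,-0.2,-0.35,-0.35,-0.2,0],"ax": [0,0,0,0,0,0,0,0],"ay": [0,0,0,0,0,0,0,0],"az": [0,0,0,0,0,0,0,0]}' 0.085
python3 -m pendant '{"dx": [0,0,0,0,0,0,0],"dy": [-0.4,-0.4,-0.4,-0.2,0,0,0],"dz": [0,0,0,0,0,0,0],"ax": [0,0,0,0,0,0,0],"ay": [0,0,0,0,0,0,0],"az": [0,0,0,0,0,0,0]}'
python3 - <<'E'
from meas import *
from station import env
c=env.camera("scene");W=cloud(c)
for x,y in((.6962,.0757),(.7035,-.0846)):
    d=np.hypot(W[...,0]-x,W[...,1]-y)
    r=(c["depth"]>0)&(d<.036)&(d>.022)&(abs(W[...,2]-.043)<.005)
    q=W[r];print(len(q),np.percentile(q[:,2],[5,50,95]).round(4),fit(q).round(4))
cv2.imwrite('pics/end.png',cv2.resize(c['img'][170:350,120:520,::-1],(800,360),interpolation=cv2.INTER_CUBIC))
E
```

```text
clock: 29.3
eef_pos: [0.6461, 0.0758, 0.1265]
eef_rot: [179.3, -0.1, 90.0]
contact_force: [-1.0, 1.0, 0.1]
width: 0.0852
grasp_force: 0.0
clock: 29.88
eef_pos: [0.5016, 0.0756, 0.1212]
eef_rot: [179.9, -0.0, 90.0]
contact_force: [1.0, -0.7, -0.0]
width: 0.0851
grasp_force: 0.0
278 [0.0392 0.0435 0.0461] [0.6961 0.0751 0.0294]
276 [0.039  0.0434 0.0461] [ 0.7043 -0.0846  0.0294]
```

View pics/end.png

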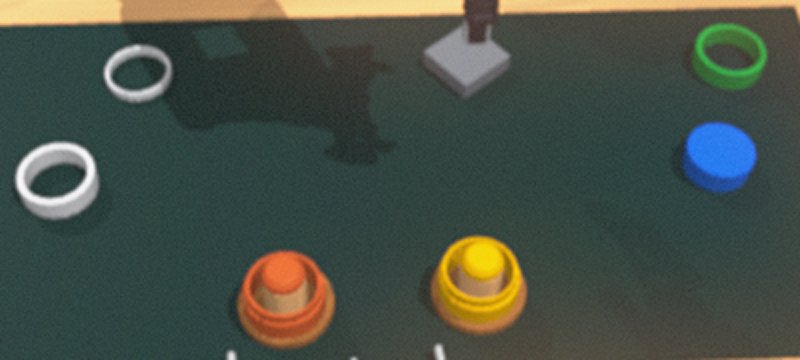

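Both pegs at (285,295) and (478,280) carry a broad bangle with the slim one flat on top. The silver bangles, block, tin and green ring have not moved.

```bash
python3 -c "
from station import env
print(env.hand_in())"
```

```text
the job is handed in; nothing more can be done
None
```

The job is handed in at about 30 s on the robot's clock: each peg has its broad bangle on the wooden foot and its slim bangle flat on top, and the silver bangles, block, tin and green ring were left where they were.

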